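# Spread a circlip over the keyed axle of a monochromator drive and hold it at the groove

### The arm

A 6-joint arm with a two-finger parallel gripper is mounted at the origin on the work surface. World frame = base frame: x ahead of the robot, y to its left, z up, the work surface at z = 0. Lengths are in mm, angles in rad, forces in N, time in s.
With the tool pointing down it reaches from about 275 to 750 mm from the base axis. Payload 10.2 kg.
Tool frame: the origin (TCP) lies at the very end of the fingers, on their centre line; the grasp point (between the pads) lies 19 mm behind it (ctrl.grip_depth is the distance from the TCP to the grasp point, in mm); z points along the fingers, x is the direction in which the jaws open and shut, and the axes are right-handed (so a half turn about z gives the same grasp; the last joint's range is limited). The gripper opens to 85 mm and grips with 20 to 120 N. Pads are 22 mm wide; open, the fingers measure 114 mm over their backs; the gripper's body (76 mm by 85 mm) begins 54 mm behind the grasp point. The pads swing forward as they close: fully open they stand 13 mm farther back than shut.
Start: joints at [-1.517, 0.313, 1.498, -0, 1.331, -0.223], TCP at [143.458, -505.026, 231.294] pointing down, gripper open.
Joint ranges: [-2.94, 2.94], [-0.97, 2.17], [0.19, 2.56], [-1.23, 4.37], [0.02, 3.11], [-2.88, 2.88]. Speed limits (rad/s): [2.39, 2.39, 3.01, 3.14, 3.14, 3.14].

### API

Orientations are given as a unit quaternion [w, x, y, z].
In Python, from rig import ctrl gives the robot as it stands.
- The arm moves only by the tool play_rows, never from a script. Its argument "motion" is a list of rows, each a list of 2 entries, a list of its own where there are three numbers: the shift along the tool's x, y, z in mm, then the turn, a rotation vector about the tool's x, y, z in degrees. A call has 1 to 20 rows; each row shifts and turns the commanded pose from where the row before left it, along the tool's axes as they then stand; what a row does not reach is not made up. A row lasts 1/12 s, in which the tool goes at most 41.7 mm and 7.16 degrees, less where a joint would pass 70% of its speed; a pose out of reach is approached as far as the arm can. A call with a gripper value outside its range is refused whole. "fingers" is the finger opening in mm, from 0 to 85.4, set as the call begins (left out, the last holds). The fingers move at their own pace and stop on an object; "squeeze" is the grip in N (left out, the last holds). Time passes only in rows, so rows that do not move let the fingers close. It gives the time, the measured TCP pose, the force and the opening at its end, in the units of the state.
- ctrl.sense(): the state, without advancing time (a new reading comes with each control period).
- ctrl.capture(name): name is "scene" or "side" or "wrist"; returns the picture (480x640x3 uint8, red, green, blue); there is no depth.
- ctrl.get_calibration(name): a dict with "K" (3x3 intrinsics, pixels), "k1" (the pictures are not rectified: a ray, as slopes to the right and down, at radius r is drawn at 1 + k1 r^2 times it, then the intrinsics apply), "R" (3x3) and "t" (3): a world point X has camera coordinates R X + t; the wrist camera has in their place "tool_from_camera" (4x4, takes a point from camera to tool coordinates, whose origin is the TCP and whose axes are the tool frame's). Camera axes: x right, y down, z forward; pixel columns grow to the right and rows downward; lengths in mm; the calibration is good to about 2 mm. A picture is of the moment at which its call begins: read the wrist's pose just before it. get_calibration takes no time and is no camera call.
- ctrl.finish_job(): hands the job in, once; it reports no verdict.
Trained networks look in the newest picture that a camera, given by its name, has taken for a name from the list of things; names that differ only in an ending like _2 or _b are one class to them, and where a whole thing is asked for, a point or a joint stands for the part that bears it (a point fixed in the world has none). Each returns a list of dicts, best first, with "p" (0 to 1); they miss things now and then, are a little off and sometimes report something else, mostly with a low value. They report only what shows in the picture. A call takes as long as a camera call. They do not tell look-alikes from the thing itself.
- ctrl.spot_in(camera, name): "position" ([column, row] as shares, 0 to 1, of the picture: columns of its width, rows of its height, amid what is visible of it).
The state is a dict: "time_s": time; "joints": joint angles; "dq": joint speeds; "tau": joint torques, N m; "eef_pos": TCP position; "ee_rot": TCP orientation; "force": force on the tool from outside, world axes, zero at the start; "wrist_torque": the same for the moment, N m; "grip_width": opening from 0.0 (shut) to 1.0 (fully open).
Only numpy, scipy, OpenCV 4.12 (cv2) and the standard library are available. Lean on these libraries where they do the work, as an engineer would, in place of code of your own. Each camera call takes 0.05 s, during which the arm holds its last target. There are 200 camera calls.

### The job

The drive of an opened monochromator needs its circlip: first turn the dial until its pointer stands at the long, broad mark on the scale, which brings the key of the axle stub round to face the open side of the ring on the pliers. Then take the circlip pliers from their rest by both handles, squeeze them fully so that the ring on their tips spreads, bring the spread ring level over the top of the axle with the key in its gap, and lower it gently round the axle until it is level with the groove. Finish there, still holding the pliers squeezed, with the ring spread, centred and hanging free at the groove, resting on nothing; leave the other things on the bench alone.

Things in the scene. Friction and masses are not known exactly. Their poses are not given: they have to be found in the camera images.
- drive: fixed drive unit: a beige plate 170 mm (its x) by 270 mm (its y), 20 mm thick, with a lip 42 mm high along its far (+x) edge. Origin: centre of its underside; z up. The dial stands on it at x 0, y +72 mm, the axle stub at x +15, y -68 mm
- dial (a joint): angle of the dial (black knob with an upright bar grip), rad: 0 with its white pointer line along the drive's -x, growing clockwise from above (pointer along (-cos q, sin q) of the drive's x, y); range 0 to 2.4. Ticks every 0.2; the long broad mark is at 1.2. It stays where it is left (0.08 N m) and turns the axle with it, one to one, the same way
- dial_grip (a point): on the dial's axis, in the upper part of its bar grip, which is 42 mm long (this point's x; pointer end -x), 14 mm thick (y) and 32 mm high: its top is 7 mm above this point, and the knob's round skirt (radius 22 mm) 23 mm below it
- groove (a point): middle of the groove (10 mm high, 25 mm in diameter) of the axle stub, an upright steel shaft 30 mm in diameter; 66.5 mm above the bench. z up. A key, a bar 6 mm wide reaching 20 mm from the axis, stands out on this point's -x side from 31 mm below this point to 14 mm above it; with the dial at the mark that is the drive's -x side. The shaft goes on 33 mm below the groove
- axle_top (a point): centre of the flat top of the axle stub, 17 mm above the groove's middle; axes as for the groove
- rest: the pliers' rest, fixed: a grey base plate 6 mm thick, with two cross-walls 84 mm wide (its y), 12 mm thick, tops 48 mm above the bench, at x +30 and -100 mm from its origin (origin on the bench); nothing taller than 6 mm between them
- pliers: circlip pliers, about 0.22 kg, lying level and loose on the rest's walls. Origin: on the pivot, half-way up the handles; x from handles to tips, z up. Handles: two black bars 14 mm high, 28 to 115 mm behind the pivot. Two pins at the tips go down to the level ring, 50 mm long by 40 wide, 4 mm thick, which stays on them, ahead of them, its gap towards the handles
- pliers_grip (a point): midway between the handles, half-way up them, 55 mm behind the pivot: squeeze here from above, fingers closing along this point's y (axes as the pliers'). Over their outer faces the handles measure 42 mm here when free, 24 mm at the stop, where they are parallel. The spring takes about 7 N; 30 N holds the pliers well. As they close, the handles push the pliers 2 mm ahead (their x) of the fingers
- handle_left (a joint): how far each handle is squeezed, rad: 0 free, 0.16 at its hard stop with the ring fully spread. Free, the ring cannot pass the axle; fully spread it clears the 30 mm axle by about 3 mm all round, and its gap is 20 mm wide
- ring_centre (a point): centre of the opening of the spread ring, half-way up its thickness, which belongs on the axle's axis; fixed in the pliers' frame, 137.0 mm ahead (pliers' x) of point pliers_grip (139 mm ahead of fingers that have squeezed there) and 32 mm lower; pliers' axes. When the ring is level with the groove, pliers_grip is 98.5 mm above the bench
Not all that is in view belongs to the job. Leave any blue look-alike of the rest alone.

How it is judged (in metres and radians):
On the way, in this order (a step that is already met when the one before it is completed fails the run):
1. the dial is turned to the mark, before the pliers are taken (value of joint dial between 1.08 and 1.32 rad and distance of pliers_grip from where it was at the start of the episode below 0.02 m), for 0.2 s.
2. the pliers are held squeezed, the ring spread, above the top of the axle (value of joint handle_left above 0.125 rad and contact force between the fingers and pliers above 4 N and z of ring_centre in the frame of axle_top above 0.003 m and horizontal distance between ring_centre and groove below 0.02 m), for 0.05 s.
3. the spread ring is round the axle, below its top (value of joint handle_left above 0.125 rad and horizontal distance between ring_centre and groove below 0.0055 m and z of ring_centre in the frame of axle_top below -0.004 m), for 0.1 s.
At the end, for the whole second after the job is handed in: fingers squeeze the pliers (over 4 N, handles past 0.125 rad); ring centred on the axle to 4.5 mm and level with the groove to 5 mm, pliers level to 0.12 rad and along the key to 0.3 rad, at rest, under 1 N on the drive and axle, off the rest; dial within 0.15 rad of the mark (value of joint handle_left above 0.125 rad and contact force between the fingers and pliers above 4 N and horizontal distance between ring_centre and groove below 0.0045 m and z of ring_centre in the frame of groove between -0.005 and 0.005 m and angle between pliers's own z axis and vertical below 0.12 rad and angle between the x axis of pliers and the x axis of groove, either way round below 0.3 rad and contact force between pliers and drive below 1 N and contact force between pliers and rest below 0.3 N and value of joint dial between 1.05 and 1.35 rad and linear speed of pliers below 0.02 m/s); the arm keeps its last pose, push and grip.
It fails at once if the ring is let close while it is round the axle (value of joint handle_left below 0.08 rad and horizontal distance between ring_centre and groove below 0.008 m and z of ring_centre in the frame of axle_top below -0.004 m).
It fails at once if the pliers or their ring are pressed on the drive or its axle with more than 25 N (not gently) (contact force between pliers and drive above 25 N).
It fails at once if another thing on the bench is pushed away (30 mm) (distance of any of screwdriver, wrench, spare_bearing, oil_bottle, lens_cell, parts_tray, mug from where it was at the start of the episode above 0.03 m).
It also fails if it takes over 51 s, if anything falls off the work surface, if the arm or the gripper's body presses on something with over 40 N, if the wrist force passes 120 N, or if a joint passes its speed limit or range.

## Working session

There is one attempt and no reset: what is moved stays moved. The work goes in short steps, Python scripts to look and compute and a tool call to move; the robot and the scene stay as the last step left them, time stands still between calls to the robot, and variables do not carry over. Pictures are saved under pics/ and viewed, about 8 in all and at most 12, crops included, and the job is handed in when it is done.

Besides the shell and the picture viewer there is one more tool, called after ">>>" as a command line: name --argument value ..., lists and objects as JSON in quotes. play_rows: Moves the arm, as the interface text tells. Its arguments: {"type":"object","properties":{"motion":{"type":"array"},"fingers":{"type":"number"},"squeeze":{"type":"number"}},"required":["motion"]}

```bash
mkdir -p pics
cat > h.py <<'E'
import numpy as np, cv2
from scipy.spatial.transform import Rotation as Ro
from rig import ctrl
def cap(n,f=None):
    s=ctrl.sense(); im=np.asarray(ctrl.capture(n))
    if f: cv2.imwrite('pics/'+f,cv2.cvtColor(im,cv2.COLOR_RGB2BGR))
    return s,im
def cam(n,s):
    c=ctrl.get_calibration(n); K=np.array(c['K'])
    if 'R' in c: R=np.array(c['R']);t=np.array(c['t'])
    else:
        T=np.array(c['tool_from_camera']); q=s['ee_rot']
        Rt=Ro.from_quat([q[1],q[2],q[3],q[0]]).as_matrix()
        Rw=Rt@T[:3,:3]; p=Rt@T[:3,3]+np.array(s['eef_pos']); R=Rw.T; t=-R@p
    return K,c['k1'],R,t
def pix2z(n,s,uv,z):
    K,k1,R,t=cam(n,s); d=(np.array([(uv[0]-K[0,2])/K[0,0],(uv[1]-K[1,2])/K[1,1]]))
    x=d.copy()
    for _ in range(20): x=d/(1+k1*(x@x))
    r=R.T@np.array([x[0],x[1],1]); o=-R.T@t
    return o+r*(z-o[2])/r[2]
def proj(n,s,X):
    K,k1,R,t=cam(n,s); c=R@np.array(X)+t; x=c[:2]/c[2]; x=x*(1+k1*(x@x))
    return np.array([K[0,0]*x[0]+K[0,2],K[1,1]*x[1]+K[1,2]])
E
python3 - <<'E'
from h import *
for n in ['scene','side','wrist']:
    s,im=cap(n,n+'0.png')
    K,k1,R,t=cam(n,s); print(n,'pos',(-R.T@t).round(),'fwd',R[2].round(2),K[0,0].round(),k1)
    for o in ['drive','dial','dial_grip','groove','axle_top','rest','pliers','pliers_grip','ring_centre']:
        try:
            print(o,[(round(d['p'],2),(np.array(d['position'])*[640,480]).round().tolist()) for d in ctrl.spot_in(n,o)[:3]])
        except Exception as e: print(o,e)
print(ctrl.sense())
a=cv2.imread('pics/scene0.png');b=cv2.imread('pics/side0.png')
E
```

```text
scene pos [ 996.  655. 1240.] fwd [-0.38 -0.43 -0.82] 621.0 -0.13550735758766178
drive [(0.89, [218.0, 238.0]), (0.55, [343.0, 332.0])]
dial [(0.86, [236.0, 240.0]), (0.59, [343.0, 326.0])]
dial_grip [(0.53, [237.0, 239.0])]
groove [(0.81, [192.0, 209.0])]
axle_top [(0.8, [194.0, 215.0]), (0.28, [328.0, 325.0])]
rest [(0.88, [419.0, 272.0]), (0.68, [343.0, 332.0]), (0.62, [374.0, 404.0])]
pliers [(0.57, [330.0, 325.0])]
pliers_grip [(0.91, [337.0, 324.0])]
ring_centre [(0.87, [321.0, 324.0])]
side pos [-307.  893.  782.] fwd [ 0.58 -0.61 -0.54] 543.0 -0.08319972993799968
drive [(0.67, [351.0, 205.0])]
dial [(0.79, [345.0, 202.0])]
dial_grip [(0.61, [342.0, 205.0])]
groove [(0.56, [364.0, 184.0])]
axle_top [(0.65, [364.0, 180.0]), (0.36, [344.0, 202.0])]
rest [(0.96, [277.0, 383.0]), (0.78, [180.0, 284.0]), (0.63, [323.0, 312.0])]
pliers []
pliers_grip [(0.81, [258.0, 248.0])]
ring_centre [(0.85, [260.0, 246.0]), (0.34, [340.0, 207.0])]
wrist pos [ 208. -486.  374.] fwd [-0.26 -0.07 -0.96] 415.0 -0.025933134672252486
drive []
dial []
dial_grip []
groove []
axle_top []
rest []
pliers []
pliers_grip []
ring_centre []
{'time_s': 1.5, 'joints': array([-1.51740422e+00,  3.12874503e-01,  1.49767077e+00,  2.09911327e-05,
        1.33094989e+00, -2.23432011e-01]), 'dq': array([ 0.00088679,  0.00038866, -0.00102351,  0.0005767 , -0.00195452,
        0.00092601]), 'tau': array([ 9.57540215e-04, -4.12165296e+01, -2.59898919e+01, -1.27292774e-04,
        5.03947249e-04, -8.45669263e-06]), 'eef_pos': array([ 143.46247908, -505.04929345,  231.31824575]), 'ee_rot': array([ 3.06976185e-05,  7.97902646e-01, -6.02786335e-01,  3.92102191e-05]), 'force': array([-0.76433255,  1.17392291, -0.34106703]), 'wrist_torque': array([-0.02065912,  0.00302192,  0.01324921]), 'grip_width': 0.9953308862818739}
```

View pics/scene0.png

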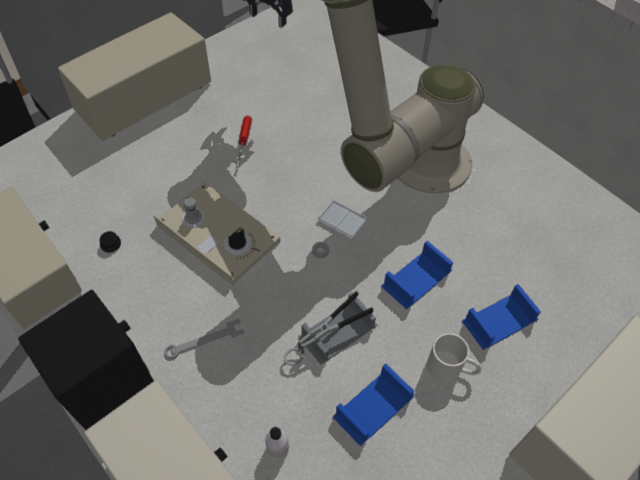

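The grey rest with the pliers is at about (338,328). The blue look-alikes are at (417,273), (500,317) and (374,404). The drive's dial is at (237,239) and its axle at (192,209). Next I'll compute positions and take an enlarged crop.

Run:
```python
from h import *
s=ctrl.sense()
for nm,uv,z in [('dialtop',(237,232),60),('axletop',(190,202),83.5),('dialskirt',(239,242),28),('axlebase',(195,216),25),
 ('c1',(155,217),20),('c2',(205,184),20),('c3',(280,240),20),('c4',(233,281),20),('hL',(355,295),55),('hR',(371,313),55),('pivot',(327,326),55),('ring',(291,361),25),('ringz',(291,361),0),('spot grip',(337,324),55)]:
    print(nm,pix2z('scene',s,uv,z).round(1))
a=cv2.imread('pics/scene0.png')
p=cv2.resize(a[170:295,140:290],None,fx=4,fy=4,interpolation=cv2.INTER_CUBIC)[:,:400*1]
p=cv2.resize(a[175:290,150:285],(420,358),interpolation=cv2.INTER_CUBIC)
q=cv2.resize(a[275:385,270:390],(380,348),interpolation=cv2.INTER_CUBIC)
o=np.zeros((358,800,3),np.uint8);o[:,:420]=p;o[:348,420:]=q
b=cv2.imread('pics/side0.png')
r=cv2.resize(b[150:320,200:440],(339,240),interpolation=cv2.INTER_CUBIC)
o=np.vstack([o,np.zeros((240,800,3),np.uint8)]);o[358:,:339]=r
cv2.imwrite('pics/crop1.png',o)
```

```text
dialtop [ 560.9 -111.8   60. ]
axletop [ 601.1 -242.6   83.5]
dialskirt [ 563.4 -105.7   28. ]
axlebase [ 597.2 -242.7   25. ]
c1 [ 673.3 -310.5   20. ]
c2 [ 515.9 -315.8   20. ]
c3 [482.2 -50.3  20. ]
c4 [638.1 -31.8  20. ]
hL [466.8 194.1  55. ]
hR [471.6 250.   55. ]
pivot [564.7 210.7  55. ]
ring [667.2 211.5  25. ]
ringz [660.4 202.4   0. ]
spot grip [545.4 221.2  55. ]
```

View pics/crop1.png

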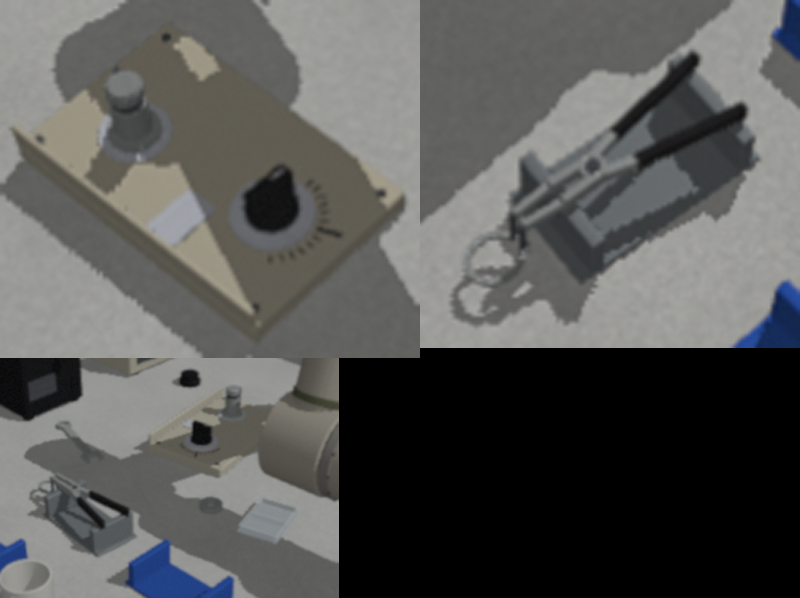

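The crop confirms three things:
- The grey rest carries the pliers, and the blue ones are empty.
- The plate's lip is on the lower-left side (+x).
- The long mark is at the lower right of the dial.

Next I move the wrist camera over the drive.

>>> play_rows --motion '[[[-14.5,-36.5,0],[0,0,0]],[[-14.5,-36.5,0],[0,0,0]],[[-14.5,-36.5,0],[0,0,0]],[[-14.5,-36.5,0],[0,0,0]],[[-14.5,-36.5,0],[0,0,0]],[[-14.5,-36.5,0],[0,0,0]],[[-14.5,-36.5,0],[0,0,0]],[[-14.5,-36.5,0],[0,0,0]],[[-14.5,-36.5,0],[0,0,0]],[[-14.5,-36.5,0],[0,0,0]],[[-14.5,-36.5,0],[0,0,0]],[[-14.5,-36.5,0],[0,0,0]],[[-14.5,-36.5,0],[0,0,0]],[[-14.5,-36.5,0],[0,0,0]],[[0,0,0],[0,0,0]],[[0,0,0],[0,0,0]]]' --fingers 85 --squeeze 40

```text
time_s: 2.83
eef_pos: [580.3, -168.8, 230.6]
ee_rot: [0.0, 0.799, -0.602, -0.0]
force: [-0.5, -1.0, 0.0]
grip_width: 0.993
```

Run:
```python
from h import *
n='wrist'
s,im=cap(n,'w1.png'); print(s['time_s'],s['eef_pos'],s['joints'].round(2))
for o,z in [('dial_grip',53),('groove',66.5),('axle_top',83.5)]:
    for d in ctrl.spot_in(n,o)[:2]:
        uv=np.array(d['position'])*[640,480]; print(o,round(d['p'],2),uv.round(1),pix2z(n,s,uv,z).round(1))
```

```text
2.8333 [ 580.31234807 -168.78149991  230.63440007] [-0.48  0.49  1.24 -0.    1.41  0.81]
dial_grip 0.96 [245.2 205.7] [ 566.9 -111.1   53. ]
groove 0.58 [419.5 209.2] [ 604.  -239.5   66.5]
axle_top 0.57 [424.8 208.9] [ 607.5 -238.1   83.5]
```

View pics/w1.png

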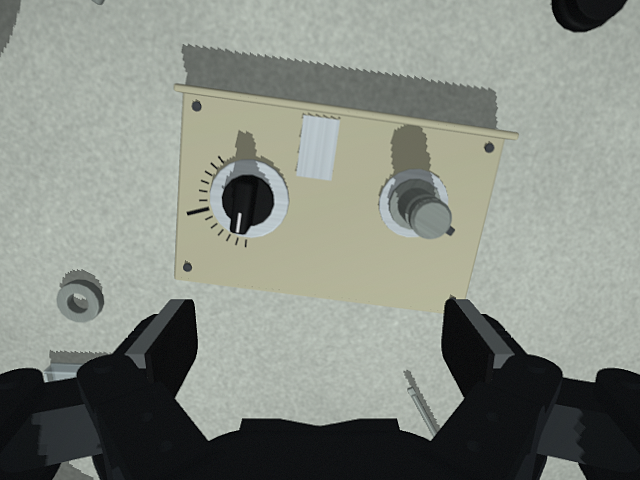

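Run:
```python
from h import *
import json
n='wrist'; s=ctrl.sense()
P=lambda uv,z: pix2z(n,s,uv,z)
for nm,uv,z in [('axtop',(432,219),83.5),('axbasering',(414,203),22),('dialplate',(248,198),22),('bar_in',(246,182),60),('bar_ptr',(237,233),60),('ptr0',(240,214),60),
  ('c-x+y',(176,279),20),('s+x+y',(197,105),20),('s-x+y',(187,267),20),('s+x-y',(489,147),20),('s-x-y',(451,299),20),('key',(450,230),80),('lipL',(176,87),42),('lipR',(518,135),42)]:
    print(nm,P(uv,z).round(1))
a=P((197,105),20)-P((489,147),20); print('yaw y',np.degrees(np.arctan2(-a[0],a[1])))
a=P((187,267),20)-P((451,299),20); print(np.degrees(np.arctan2(-a[0],a[1])))
a=P((176,87),42)-P((518,135),42); print(np.degrees(np.arctan2(-a[0],a[1])))
a=P((197,105),20)-P((187,267),20); print('yaw x',np.degrees(np.arctan2(a[1],a[0])))
m=P((248,198),22)
for uv in [(188,213)]:
    d=P(uv,21)-m; print('mark dir',np.degrees(np.arctan2(d[1],d[0])))
d=P((237,233),60)-P((246,182),60); print('bar dir',np.degrees(np.arctan2(d[1],d[0])))
im=cv2.imread('pics/w1.png'); cv2.imwrite('pics/c2.png',cv2.resize(im[70:310,165:525],(800,533),interpolation=cv2.INTER_CUBIC))
```

```text
axtop [ 600.1 -248.3   83.5]
axbasering [ 600.1 -248.9   22. ]
dialplate [ 565.3 -110.3   22. ]
bar_in [ 585.2 -110.6   60. ]
bar_ptr [ 544.3 -112.9   60. ]
ptr0 [ 559.8 -111.7   60. ]
c-x+y [473.9 -63.7  20. ]
s+x+y [628.5 -52.1  20. ]
s-x+y [488.2 -71.3  20. ]
s+x-y [ 662.3 -294.5   20. ]
s-x-y [ 523.9 -312.4   20. ]
key [ 595.4 -265.1   80. ]
lipL [638.  -40.3  42. ]
lipR [ 676.1 -304.2   42. ]
yaw y 7.936539876784441
8.436908551007143
8.204402807370535
yaw x 7.761037929670923
mark dir 119.92225527063394
bar dir -176.73828770237319
```

View pics/c2.png

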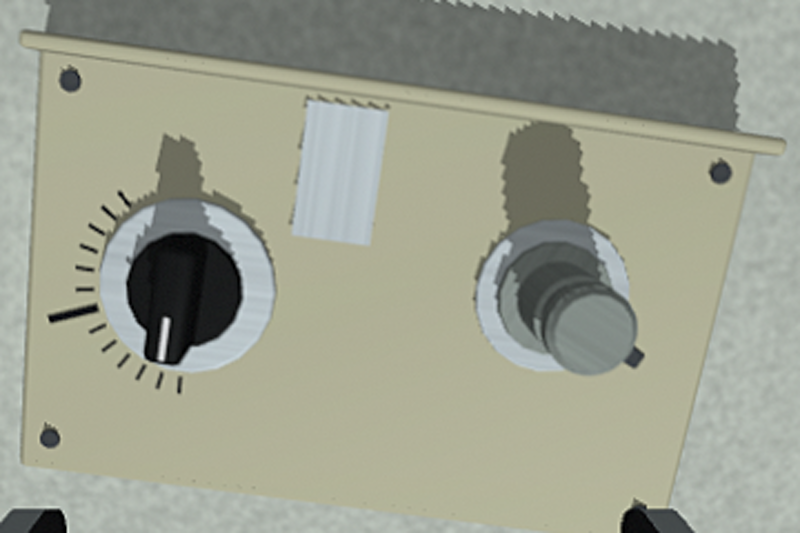

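The drive's yaw is about 8.1°, the dial is at (565,-111) and the axle at (600,-248.5). The separation matches the given dimensions. The pointer is at q≈0.07, and the key direction agrees. I'll grasp the dial's bar.

>>> play_rows --motion '[[[-30,-1,0],[0,0,0]],[[-30,-0.5,0],[0,0,0]],[[0,0,20],[0,0,-6]],[[0,0,30],[0,0,-6]],[[0,0,35],[0,0,0]],[[0,0,35],[0,0,0]],[[0,0,35],[0,0,0]],[[0,0,16],[0,0,0]],[[0,0,12],[0,0,0]],[[0,0,8],[0,0,0]],[[0,0,0],[0,0,0]]]'

```text
time_s: 3.95
eef_pos: [564.1, -112.4, 39.7]
ee_rot: [0.0, 0.856, -0.516, -0.0]
force: [-0.2, -0.2, -0.0]
grip_width: 0.998
```

>>> play_rows --motion '[[[0,0,0],[0,0,0]],[[0,0,0],[0,0,0]],[[0,0,0],[0,0,0]],[[0,0,0],[0,0,0]],[[0,0,0],[0,0,0]],[[0,0,0],[0,0,0]],[[0,0,0],[0,0,0]],[[0,0,0],[0,0,0]]]' --fingers 5 --squeeze 30

```text
time_s: 4.62
eef_pos: [564.0, -110.5, 40.9]
ee_rot: [-0.001, 0.856, -0.517, -0.001]
force: [-5.3, 7.6, 8.1]
grip_width: 0.236
```

My turn sign was inverted: positive about tool z is clockwise. I'll open, re-align and regrip.

>>> play_rows --motion '[[[0,0,0],[0,0,0]],[[0,0,0],[0,0,0]],[[0,0,0],[0,0,0]],[[0,0,0],[0,0,6]],[[0,0,0],[0,0,6]],[[0,0,0],[0,0,6]],[[0,0,0],[0,0,4]],[[0,0,0],[0,0,0]]]' --fingers 60

```text
time_s: 5.28
eef_pos: [564.7, -112.2, 40.3]
ee_rot: [0.0, 0.741, -0.671, 0.0]
force: [-1.0, 0.5, 0.6]
grip_width: 0.701
```

>>> play_rows --motion '[[[0,0,0],[0,0,0]],[[0,0,0],[0,0,0]],[[0,0,0],[0,0,0]],[[0,0,0],[0,0,0]],[[0,0,0],[0,0,0]],[[0,0,0],[0,0,0]],[[0,0,0],[0,0,0]]]' --fingers 5 --squeeze 30

```text
time_s: 5.87
eef_pos: [564.6, -110.4, 40.5]
ee_rot: [-0.001, 0.743, -0.67, -0.001]
force: [0.1, 9.7, 5.8]
grip_width: 0.155
```

The bar is gripped at 13–14 mm and aligned. Now I turn it 66.6° clockwise.

>>> play_rows --motion '[[[-2,0,0],[0,0,0]],[[0,0,0],[0,0,5]],[[0,0,0],[0,0,5]],[[0,0,0],[0,0,5]],[[0,0,0],[0,0,5]],[[0,0,0],[0,0,5]],[[0,0,0],[0,0,5]],[[0,0,0],[0,0,5]],[[0,0,0],[0,0,5]],[[0,0,0],[0,0,5]],[[0,0,0],[0,0,5]],[[0,0,0],[0,0,5]],[[0,0,0],[0,0,5]],[[0,0,0],[0,0,5]],[[0,0,0],[0,0,1.6]],[[0,0,0],[0,0,0]],[[0,0,0],[0,0,0]],[[0,0,0],[0,0,0]]]'

```text
time_s: 7.37
eef_pos: [565.7, -107.7, 40.6]
ee_rot: [0.002, -0.253, 0.968, 0.001]
force: [7.5, 13.8, 0.1]
grip_width: 0.158
```

>>> play_rows --motion '[[[0,0,0],[0,0,0]],[[0,0,0],[0,0,0]],[[0,0,0],[0,0,0]],[[0,0,0],[0,0,0]],[[0,0,-20],[0,0,0]],[[0,0,-40],[0,0,0]],[[0,0,-40],[0,0,0]],[[0,0,-40],[0,0,0]],[[0,0,-40],[0,0,0]],[[0,0,0],[0,0,-7]],[[0,0,0],[0,0,-7]],[[0,0,0],[0,0,-7]],[[0,0,0],[0,0,-7]],[[0,0,0],[0,0,-7]],[[0,0,0],[0,0,-7]],[[0,0,0],[0,0,-7]],[[0,0,0],[0,0,-7]],[[0,0,0],[0,0,-7]],[[0,0,0],[0,0,0]]]' --fingers 70

```text
time_s: 8.95
eef_pos: [564.2, -110.3, 220.2]
ee_rot: [0.0, 0.722, -0.692, -0.0]
force: [-0.4, -0.2, 0.7]
grip_width: 0.818
```

Run:
```python
from h import *
n='wrist'
s,im=cap(n,'w3.png'); print(s['time_s'],s['eef_pos'],s['joints'].round(2),s['ee_rot'].round(3))
```

```text
8.95 [ 564.24268034 -110.25697229  220.23945332] [-0.4   0.43  1.36 -0.    1.35  1.13] [ 0.     0.722 -0.692 -0.   ]
```

View pics/w3.png

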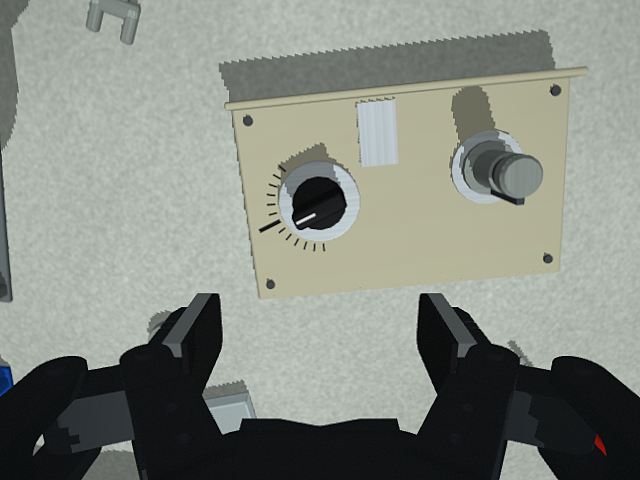

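Run:
```python
from h import *
n='wrist'; s=ctrl.sense(); P=lambda uv,z: pix2z(n,s,uv,z)
for nm,uv,z in [('axtop',(519,174),83.5),('axdisc',(488,168),22),('dialdisc',(319,203),22),('key',(521,201),80)]: print(nm,P(uv,z).round(1))
d=P((299,222),60)-P((341,199),60); print('bar',np.degrees(np.arctan2(d[1],d[0])))
d=P((298,223),60)-P((315,214),60); print('ptr',np.degrees(np.arctan2(d[1],d[0])))
a=P((248,121),20)-P((555,91),20); print('yaw',np.degrees(np.arctan2(-a[0],a[1])))
a=P((270,284),20)-P((548,258),20); print('yaw',np.degrees(np.arctan2(-a[0],a[1])))
c=(P((248,121),20)+P((555,91),20)+P((270,284),20)+P((548,258),20))/4
th=np.radians(8.1);Rz=np.array([[np.cos(th),-np.sin(th)],[np.sin(th),np.cos(th)]])
print('centre',c.round(1),'axle from it',c[:2]+Rz@[15,-68],'dial',c[:2]+Rz@[0,72])
```

```text
axtop [ 602.2 -242.7   83.5]
axdisc [ 599.7 -246.2   22. ]
dialdisc [ 565.3 -109.1   22. ]
key [ 583.3 -248.8   80. ]
bar 121.37968325578629
ptr 120.5693019065822
yaw 7.717001956187958
yaw 7.819717212368005
centre [ 576.3 -180.4   20. ] axle from it [ 600.7715778  -245.62399467] dial [ 566.19505047 -109.13420107]
```

The dial is at about 1.17–1.2 rad and the key now faces drive -x. Next is the pliers.

>>> play_rows --motion '[[[-36.2,2.3,0],[0,0,0]],[[-36.2,2.3,0],[0,0,0]],[[-36.2,2.3,0],[0,0,0]],[[-36.2,2.3,0],[0,0,0]],[[-36.2,2.3,0],[0,0,0]],[[-36.2,2.3,0],[0,0,0]],[[-36.2,2.3,0],[0,0,0]],[[-36.2,2.3,0],[0,0,0]],[[-36.2,2.3,0],[0,0,0]],[[0,0,0],[0,0,0]],[[0,0,0],[0,0,0]]]' --fingers 85

```text
time_s: 9.92
eef_pos: [530.4, 216.1, 220.2]
ee_rot: [0.0, 0.721, -0.693, 0.0]
force: [0.9, -1.4, -0.5]
grip_width: 0.995
```

Run:
```python
from h import *
n='wrist'
s,im=cap(n,'w4.png'); print(s['time_s'],s['eef_pos'],s['joints'].round(2),s['ee_rot'].round(3))
for o,z in [('pliers_grip',55),('ring_centre',23),('pliers',55),('rest',6)]:
    for d in ctrl.spot_in(n,o)[:2]:
        uv=np.array(d['position'])*[640,480]; print(o,round(d['p'],2),uv.round(1),pix2z(n,s,uv,z).round(1))
```

```text
9.9167 [530.41918146 216.06971612 220.15157828] [ 0.18  0.43  1.37 -0.    1.35  1.71] [ 0.     0.721 -0.693  0.   ]
pliers_grip 0.93 [334.8 160.4] [569.9 207.1  55. ]
ring_centre 0.61 [335.1 162.2] [565.7 205.5  23. ]
pliers 0.96 [335.7 162.8] [568.2 206.3  55. ]
rest 0.79 [104.7 102.6] [605.8 397.3   6. ]
rest 0.79 [ 80.6 467.5] [230.1 462.    6. ]
```

View pics/w4.png

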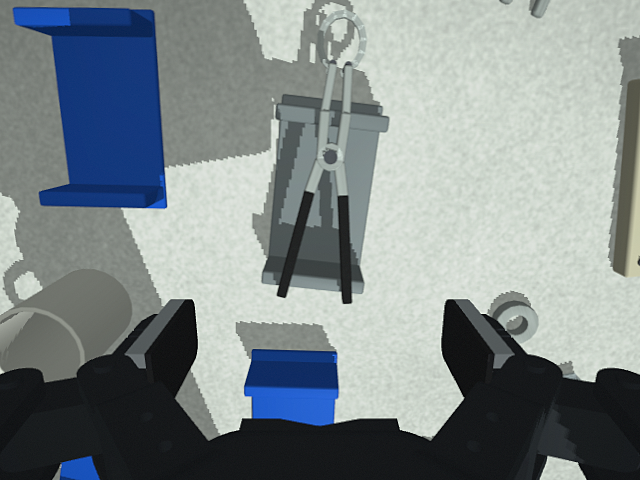

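The pliers lie on the grey rest: pivot at (331,156), handle ends at (282,297) and (347,302), ring at (342,40).

Run:
```python
from h import *
n='wrist'; s=ctrl.sense(); P=lambda uv,z: pix2z(n,s,uv,z)[:2]
pv=P((331,156),63); L0=P((309,193),62);L1=P((282,296),62);R0=P((343.5,196),62);R1=P((347,301),62)
ring=P((342.5,40),25)
print('pivot',pv,'L',L0,L1,'R',R0,R1,'ring',ring)
m0=(L0+R0)/2;m1=(L1+R1)/2
for a,b in [(m1,m0),(m1,pv),(m1,ring),(pv,ring)]:
    d=b-a; print(np.linalg.norm(d).round(1),np.degrees(np.arctan2(d[1],d[0])).round(2))
# wall edges yaw: front wall top edges
a=P((278,117),48)-P((388,130),48); print('rest yaw',np.degrees(np.arctan2(-a[0],a[1])))
im=cv2.imread('pics/w4.png'); cv2.imwrite('pics/c4.png',cv2.resize(im[0:320,220:430],(525,800)[:2] if 0 else (394,600),interpolation=cv2.INTER_CUBIC))
```

```text
pivot [574.37823069 207.68709103] L [547.04208049 222.52534779] [464.89834914 241.14013734] R [545.77946201 197.21072179] [462.5837637  190.01907257] ring [657.69567362 201.7454248 ]
82.9 -3.95
110.9 -4.08
194.4 -4.08
83.5 -4.08
rest yaw -4.349189533941406
```

View pics/c4.png

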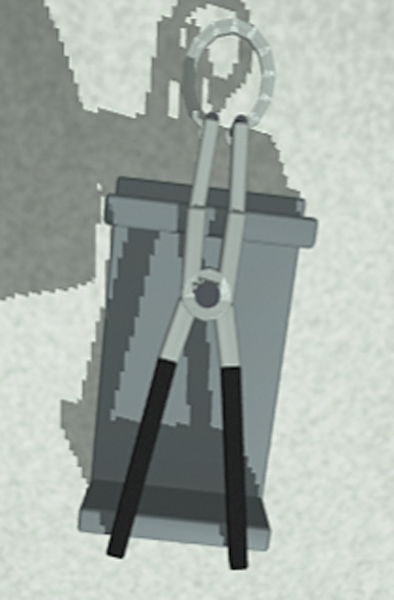

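>>> play_rows --motion '[[[4.1,10.6,0],[0,0,0]],[[0,0,20],[0,0,6.4]],[[0,0,35],[0,0,0]],[[0,0,35],[0,0,0]],[[0,0,35],[0,0,0]],[[0,0,30],[0,0,0]],[[0,0,18],[0,0,0]],[[0,0,11],[0,0,0]],[[0,0,0],[0,0,0]],[[0,0,0],[0,0,0]]]'

```text
time_s: 11.0
eef_pos: [521.0, 209.9, 36.9]
ee_rot: [0.0, -0.681, 0.733, -0.0]
force: [-0.7, 0.1, -0.0]
grip_width: 0.997
```

>>> play_rows --motion '[[[0,0,0],[0,0,0]],[[0,0,0],[0,0,0]],[[0,0,0],[0,0,0]],[[0,0,0],[0,0,0]],[[0,0,0],[0,0,0]],[[0,0,0],[0,0,0]],[[0,0,0],[0,0,0]],[[0,0,0],[0,0,0]],[[0,0,0],[0,0,0]],[[0,0,0],[0,0,0]]]' --fingers 5 --squeeze 40

```text
time_s: 11.83
eef_pos: [521.8, 210.6, 38.6]
ee_rot: [0.002, -0.681, 0.732, -0.001]
force: [-1.1, 0.2, 14.4]
grip_width: 0.256
```

Run:
```python
from h import *
s=ctrl.sense();print(s)
```

```text
{'time_s': 11.8333, 'joints': array([ 1.75422172e-01,  6.11822080e-01,  1.59227892e+00, -1.62633951e-04,
        9.33064168e-01,  1.81805334e+00]), 'dq': array([-3.44705676e-04,  6.96830583e-04, -3.35768734e-04, -7.37919994e-05,
       -1.67639198e-03, -5.10445776e-04]), 'tau': array([ -0.5530558 , -41.60225272, -17.33789384,   0.06126076,
        -0.37018105,   0.1196623 ]), 'eef_pos': array([521.81089741, 210.56666288,  38.60513096]), 'ee_rot': array([ 0.00182335, -0.6812924 ,  0.73200804, -0.00125711]), 'force': array([-1.11523618,  0.16412586, 14.41456374]), 'wrist_torque': array([-0.06134249,  0.22726245,  0.155723  ]), 'grip_width': 0.25626976977445215}
```

The handles are squeezed (reading about 22 mm, the stop minus pad compliance). I'll lift.

>>> play_rows --motion '[[[0,0,-4],[0,0,0]],[[0,0,-8],[0,0,0]],[[0,0,-16],[0,0,0]],[[0,0,-24],[0,0,0]],[[0,0,-30],[0,0,0]],[[0,0,-30],[0,0,0]],[[0,0,-20],[0,0,0]],[[0,0,-10],[0,0,0]],[[0,0,0],[0,0,0]],[[0,0,0],[0,0,0]],[[0,0,0],[0,0,0]]]'

```text
time_s: 12.75
eef_pos: [519.7, 210.1, 176.5]
ee_rot: [-0.001, -0.681, 0.732, 0.001]
force: [0.3, -0.3, -2.5]
grip_width: 0.25
```

Run:
```python
from h import *
s,im=cap('wrist','w5.png');print(s['time_s'],s['eef_pos'],s['ee_rot'].round(4),s['force'].round(1),s['grip_width'])
cap('side','side5.png')
q=s['ee_rot'];a=2*np.arctan2(q[2],q[1]);u=np.array([np.cos(a+np.pi/2),np.sin(a+np.pi/2)]);print(np.degrees(a)%360,u)
g=np.array(s['eef_pos'])
for zo in (16,19): 
  r=np.r_[g[:2]+139*u,g[2]+zo-32]
  print('pred ring px wrist',proj('wrist',s,r),'side',proj('side',s,r))
w=cv2.imread('pics/w5.png');d=cv2.imread('pics/side5.png')
c=proj('side',s,r).astype(int);print(c)
x0=max(0,min(c[0]-75,440));y0=max(0,c[1]-90)
o=cv2.resize(d[y0:y0+240,x0:x0+200],(400,480),interpolation=cv2.INTER_CUBIC)
cv2.imwrite('pics/c5.png',np.hstack([cv2.resize(w[:,120:520],(400,480)),o]));print(x0,y0)
```

```text
12.75 [519.65227967 210.06532166 176.54787464] [-0.0013 -0.6811  0.7322  0.0009] [ 0.3 -0.3 -2.5] 0.2504077179179525
265.8562232987026 [ 0.99738586 -0.07225952]
pred ring px wrist [ 321.86291834 -106.5786494 ] side [229.97430362 192.68730263]
pred ring px wrist [ 321.92305712 -111.45356713] side [229.87101794 191.59675858]
[229 191]
154 101
```

View pics/c5.png

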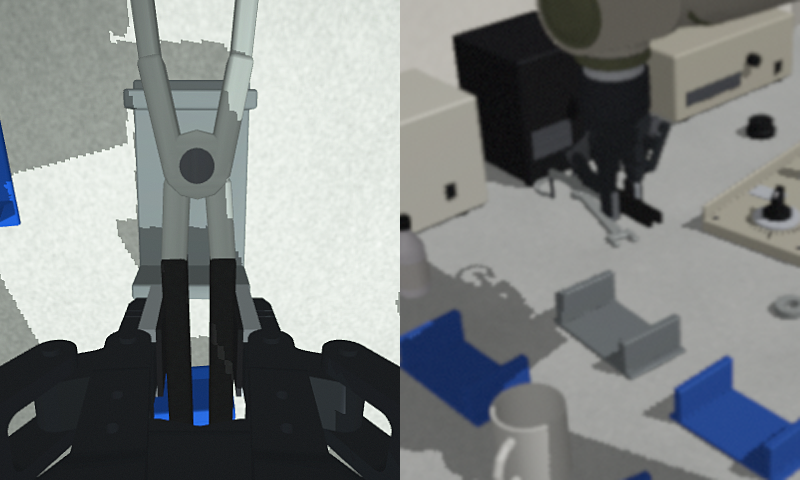

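The pliers are held level with the handles parallel and off the rest. I'll use the pivot pixel (317,166) to check the ring offset, then carry.

Run:
```python
from h import *
s=ctrl.sense();u=np.array([0.99738586,-0.07225952]);v=np.array([-u[1],u[0]])
for zo in (16,19):
  p=pix2z('wrist',s,(317,166),s['eef_pos'][2]+zo+8)[:2]-s['eef_pos'][:2]
  print(zo,'pivot ahead',p@u,'left',p@v,'-> ring ahead',p@u+82)
  # handle direction via px: left arm / right arm joints symmetric ends (270,60),(366,60)
  a=pix2z('wrist',s,(317,300),s['eef_pos'][2]+zo+7)[:2]-s['eef_pos'][:2]; print('handle mid back: left',a@v,'ahead',a@u)
```

```text
16 pivot ahead 54.596156465078124 left 1.4236994116660437 -> ring ahead 136.59615646507814
handle mid back: left 1.4502120703002788 ahead 13.039084567387286
19 pivot ahead 54.91446367792034 left 1.4088117130558713 -> ring ahead 136.91446367792034
handle mid back: left 1.4347824308392525 ahead 14.399799080708238
```

>>> play_rows --motion '[[[10,0,0],[0,0,0]],[[20,0,0],[0,0,0]],[[30,2,0],[0,0,0]],[[32,2,0],[0,0,-1]],[[32,2,0],[0,0,-1]],[[32,2,0],[0,0,-1]],[[32,2,0],[0,0,-1]],[[32,2,0],[0,0,-1]],[[32,2,0],[0,0,-1]],[[32,2,0],[0,0,-1]],[[32,2,0],[0,0,-1]],[[32,2,0],[0,0,-1]],[[32,2,0],[0,0,-1]],[[32,2,0],[0,0,-1]],[[25,0,0],[0,0,-1]],[[12,0,0],[0,0,0]],[[0,0,0],[0,0,0]],[[0,0,0],[0,0,0]],[[0,0,0],[0,0,0]]]'

```text
time_s: 14.43
eef_pos: [501.8, -236.8, 178.1]
ee_rot: [-0.0, 0.754, -0.657, -0.0]
force: [-0.7, -0.5, -2.9]
grip_width: 0.252
```

>>> play_rows --motion '[[[8,14,0],[0,0,0]],[[8,14,0],[0,0,0]],[[6.6,13.4,0],[0,0,0]],[[0,0,10],[0,0,0]],[[0,0,15],[0,0,0]],[[0,0,15],[0,0,0]],[[0,0,10],[0,0,0]],[[0,0,5],[0,0,0]],[[0,0,0],[0,0,0]],[[0,0,0],[0,0,0]],[[0,0,0],[0,0,0]]]'

```text
time_s: 15.35
eef_pos: [464.5, -266.0, 124.0]
ee_rot: [-0.0, 0.754, -0.657, 0.001]
force: [-0.0, 0.7, -2.3]
grip_width: 0.251
```

Run:
```python
from h import *
s,w=cap('scene','s6.png');cap('side','d6.png');print(s['time_s'],s['eef_pos'],s['ee_rot'].round(4),s['force'].round(1),s['grip_width'])
o=[]
for n,f in (('scene','s6'),('side','d6')):
  c=proj(n,s,(600,-246,90)).astype(int); im=cv2.imread(f'pics/{f}.png'); x0,y0=c[0]-40,c[1]-45; print(n,x0,y0)
  for m in ('ring_centre','axle_top','groove'):
    print(m,[(round(d['p'],2),(np.array(d['position'])*[640,480]).round(1)) for d in ctrl.spot_in(n,m)[:1]])
  o.append(cv2.resize(im[y0:y0+100,x0:x0+80],(400,500),interpolation=cv2.INTER_CUBIC))
cv2.imwrite('pics/c6.png',np.hstack(o))
```

```text
15.35 [ 464.54250213 -266.04259955  124.03229813] [-0.000e+00  7.540e-01 -6.569e-01  7.000e-04] [-0.   0.7 -2.3] 0.2506815564754698
scene 149 154
ring_centre [(0.66, array([201.9, 167.7]))]
axle_top [(0.9, array([194.9, 214.8]))]
groove [(0.77, array([192.1, 210. ]))]
side 324 124
ring_centre [(0.5, array([364.7, 182.6]))]
axle_top []
groove [(0.51, array([365.6, 180.6]))]
```

View pics/c6.png

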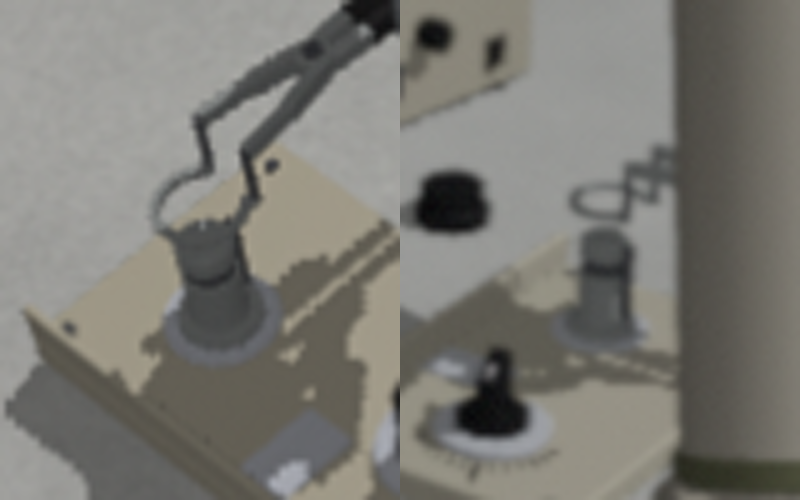

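The ring is spread and stands above the axle in both views. I'll overlay the predicted ring and axle outlines to check centring.

```bash
cat > ov.py <<'E'
from h import *
def ov(files,out,axle,zo=18,ahead=137.7,S=9):
  s=ctrl.sense();q=s['ee_rot'];a=2*np.arctan2(q[2],q[1])
  if np.cos(a+np.pi/2)<0:a+=np.pi
  u=np.array([np.cos(a+np.pi/2),np.sin(a+np.pi/2)]);g=s['eef_pos']
  ring=np.r_[g[:2]+ahead*u,g[2]+zo-32];print('yaw',np.degrees(np.arctan2(u[1],u[0])),'ring',ring.round(1))
  th=np.linspace(0,2*np.pi,73);o=[]
  for n,f in files:
    im=cv2.imread(f'pics/{f}.png');c=proj(n,s,(*axle,92)).astype(int);x0,y0=c[0]-22,c[1]-28
    z=cv2.resize(im[y0:y0+62,x0:x0+44],None,fx=S,fy=S,interpolation=cv2.INTER_CUBIC)
    z=cv2.convertScaleAbs(z,alpha=1.5)
    for C,r,h,col in [(axle,15,83.5,(0,0,255)),(axle,15,72,(0,0,255)),(axle,15,35,(0,0,255)),(ring[:2],20,ring[2],(0,255,0)),(ring[:2],18,ring[2],(0,255,255))]:
      p=np.array([(proj(n,s,(C[0]+r*np.cos(t),C[1]+r*np.sin(t),h))-[x0,y0]+.5)*S-.5 for t in th])
      for k in p[::1]: cv2.circle(z,tuple(k.round().astype(int)),0,col,-1)
    print(n,x0,y0);o.append(z)
  cv2.imwrite('pics/'+out,np.hstack(o))
E
python3 -c "
from ov import *
ov([('scene','s6'),('side','d6')],'c7.png',(600.3,-246.0))"
```

```text
yaw 7.855913346617566 ring [ 600.5 -247.2  109.4]
scene 166 170
side 342 140
```

View pics/c7.png

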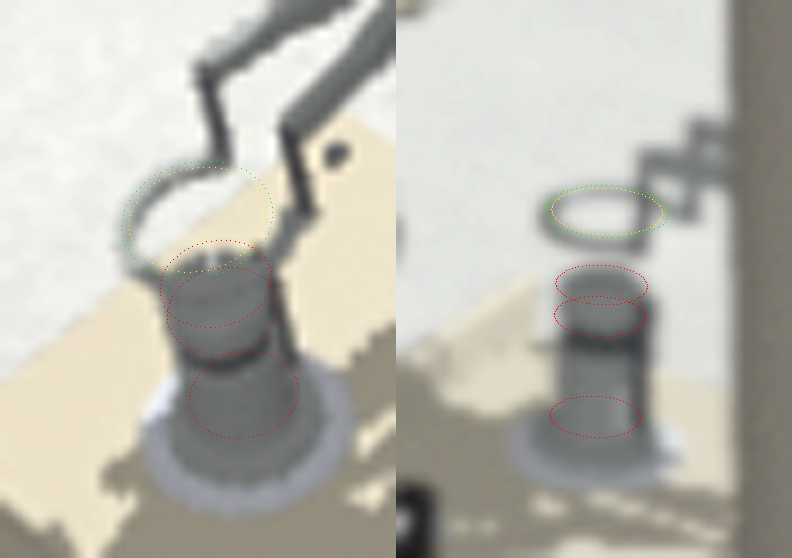

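Touch and vision put the ring within about 1 mm of the axle. From the grasp, the pliers_grip is 16.4 mm above the TCP, so the target TCP z is 82.1. I'll nudge forward and lower in stages while watching the force.

>>> play_rows --motion '[[[0.3,-0.6,5],[0,0,0]],[[0,0,5],[0,0,0]],[[0,0,5],[0,0,0]],[[0,0,3],[0,0,0]],[[0,0,2],[0,0,0]],[[0,0,2],[0,0,0]],[[0,0,2],[0,0,0]],[[0,0,2],[0,0,0]],[[0,0,0],[0,0,0]],[[0,0,0],[0,0,0]],[[0,0,0],[0,0,0]]]'

```text
time_s: 16.67
eef_pos: [464.8, -266.3, 97.4]
ee_rot: [0.0, 0.754, -0.657, 0.0]
force: [0.1, -0.1, -2.4]
grip_width: 0.249
```

>>> play_rows --motion '[[[0,0,1],[0,0,0]],[[0,0,1],[0,0,0]],[[0,0,1],[0,0,0]],[[0,0,1],[0,0,0]],[[0,0,0],[0,0,0]],[[0,0,0],[0,0,0]]]'

```text
time_s: 17.17
eef_pos: [464.7, -266.2, 93.2]
ee_rot: [0.0, 0.754, -0.657, -0.0]
force: [-0.2, -0.2, -2.7]
grip_width: 0.248
```

The ring is below the axle's top with no contact force. I'll continue down to the groove.

>>> play_rows --motion '[[[0,0,1.5],[0,0,0]],[[0,0,1.5],[0,0,0]],[[0,0,1.5],[0,0,0]],[[0,0,1.5],[0,0,0]],[[0,0,1.5],[0,0,0]],[[0,0,1.5],[0,0,0]],[[0,0,1.1],[0,0,0]],[[0,0,1],[0,0,0]],[[0,0,0],[0,0,0]],[[0,0,0],[0,0,0]],[[0,0,0],[0,0,0]]]'

```text
time_s: 18.08
eef_pos: [464.8, -266.2, 82.2]
ee_rot: [0.0, 0.754, -0.657, 0.0]
force: [-0.5, -0.4, -2.2]
grip_width: 0.253
```

```bash
python3 -c "
from ov import *
s,_=cap('scene','s8.png');cap('side','d8.png');print(s['time_s'],s['eef_pos'],s['force'],s['grip_width'])
ov([('scene','s8'),('side','d8')],'c8.png',(600.9,-246.7),zo=16.4)"
```

```text
18.0833 [ 464.76783711 -266.22269916   82.24501501] [-0.5134502  -0.44587035 -2.17616124] 0.2530005506371781
yaw 7.861016956965208 ring [ 601.2 -247.4   66.7]
scene 166 170
side 342 140
```

View pics/c8.png

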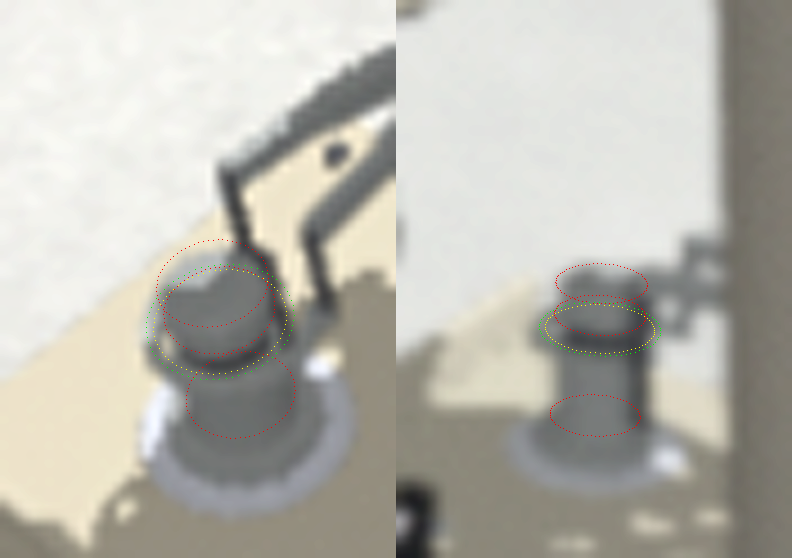

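The ring surrounds the axle at the groove's height. The force equals the pliers' weight alone (-2.2 N, the same as in free air), so there is no contact. I'm handing in.

```bash
python3 -c "
from h import *
s=ctrl.sense();print(s['force'].round(2),s['wrist_torque'].round(3),s['grip_width']);print(ctrl.finish_job());s=ctrl.sense();print(s['time_s'],s['eef_pos'],s['force'].round(2),s['grip_width'])"
```

```text
[-0.07  0.75 -2.21] [-0.043  0.07  -0.006] 0.25632754637076943
the job is handed in; nothing more can be done
None
the job is handed in; nothing more can be done
```

I turned the dial to the mark, took the pliers, squeezed them fully and lowered the spread ring round the axle to the groove. I handed the job in at about 18 s with the pliers still held squeezed; no verdict is reported.

**Last checks before handing in**
- **Dial:** it read about 1.17–1.2 rad, and the key was facing the gap of the ring.
- **Grip:** the opening was about 22 mm against the nominal 24 mm at the stop. I took the difference as pad give, as the dial grip also read about 1 mm under.
- **Ring position:** by arm pose and measured offsets it stood at about (601.2, -247.4, 66.7) mm. I put the axle at about (600.9, -246.7) and the groove at 66.5 mm.
- **Alignment:** the pliers' yaw was 7.9°, against about 8° for the drive.
- **Contact:** the force was about -2.2 N, the pliers' weight alone and the same as in free air, so I saw no sign of the ring touching the axle.

**What went wrong or disagreed**
- On the first dial grasp I had the turn sign inverted, so the bar was gripped askew. I opened, re-aligned and gripped again.
- The camera overlays disagreed with the arm pose by 1–2 mm on where the ring sat. I used a compromise between the two, and the ring went down without contact.

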